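# Balance the lopsided device channel over the short bar

## Task

Take the slotted device channel off the sloped wiring stand and hang it, in line, over the short horizontal bar of the bench post, so that the bar carries it at its balance point and it stays level and fully down when let go. Its end boxes have unknown weights, so find the balance point with a small trial lift and shift the grip there, so that it hangs level and the fingers hold it right over the bar; never let it tip lengthwise by more than about ten degrees. Rest it on the bar before letting go, and leave the screwdriver, the power supply and the drive where they are.

Things in the scene. Friction and masses are not known exactly. Their poses are not given: they have to be found in the camera images.
- channel_mid (a point): Centre of the loose white channel, 440 mm long with its end boxes: half-way along, 18 mm above its underside. x across, y along it to the heavy end, z out of its closed top. Inverted U, open below: outside 40 wide, 36 high, walls and top 4, inside 32 wide, 32 deep. The open part runs y = -180 to +140 mm. On the stand its length is level and z leans 35 degrees from vertical to the robot.
- heavy_mid (a point): Centre of the larger, dark closed end box (transformer) fixed to the channel: 80 mm long, 40 wide, 52 high, at +140 to +220 mm along the channel's y, underside flush. The weights of both end boxes are unknown and cannot be seen: the whole part is 0.4 to 0.9 kg and balances somewhere between -25 and +105 mm on the channel's y, 20 to 25 mm above its underside.
- small_mid (a point): Centre of the small grey closed box at the other end: 40 x 40 x 40 mm, at -220 to -180 mm along the channel's y, underside flush. The channel's sides are slippery (friction about 0.25; grip with 30 to 60 N): gripped some 3 cm or more from the balance point it turns between the fingers, the heavier end staying down; the lighter the grip, the more readily it turns.
- slope_mid (a point): Point of the fixed stand's sloped plywood board under the middle of the channel at the start (within 10 mm lengthwise), 60 mm above the table. x level, away from the robot, y level along the board, z vertical. The board is 490 mm long (y), 125 mm up the slope, inclined 35 degrees, rising away from the robot. It has a free surface except for two stops.
- stop_left (a point): Top of the left one of two steel stops that keep the channel from sliding down the slope: 30 mm long (y), 12 mm thick, 14 mm above the board, 200 mm left (+y) of slope_mid, below an end box. Between the stops the channel's lower side is free for a finger.
- stop_right (a point): Top of the right one of the two stops, alike, 200 mm right (-y) of slope_mid.
- bar_mid (a point): Middle of the top of the fixed flat steel bar, 120 mm above the table; x across, y along, z up. Bar 40 mm long, 20 wide, 12 thick, on one post 14 x 18 mm, on a foot 90 (x) by 130 (y) by 10 mm high. The channel straddles it, either way round, with 6 mm to spare each side; fully down, channel_mid is 14 mm below bar_mid. It stays only if its balance point is within 20 mm of bar_mid along y.
- screwdriver: Bystander: loose screwdriver with orange handle lying on the table at the left; origin at its underside. Leave alone.
- supply: Bystander: loose aluminium power supply with perforated top, 100 x 110 x 42 mm, on the table at the right; origin at the centre of its underside. Leave alone.
- drive: Bystander: loose black upright motor drive, 90 x 55 x 130 mm, on the table at the far left; origin at the centre of its underside. Leave alone.
There are look-alikes about, which are no part of the job. There is more than one size of the part that bears bar_mid; the job needs the smaller.

How it is judged:
On the way, in this order (a step that is already met when the one before it is completed fails the run):
1. the channel is lifted clear, held by the fingers and level along its length within 6 degrees (height (world z) of channel_mid above 0.145 m and angle between channel_mid's own y axis and vertical between 1.466 and 1.676 rad and contact force between the fingers and channel above 1 N), for 0.3 s.
2. the channel has been lowered over the bar, within 8 mm of fully down, still held by a grip near its balance point, that is within 35 mm of the bar's middle (x of bar_mid in the frame of channel_mid between -0.01 and 0.01 m and y of bar_mid in the frame of channel_mid between -0.06 and 0.135 m and z of bar_mid in the frame of channel_mid between 0.006 and 0.022 m and contact force between the fingers and channel above 1 N and horizontal distance between the grasp point and bar_mid below 0.035 m), for 0.1 s.
At the end, for the whole second after the job is handed in: The channel straddles the bar, the bar between its walls, resting fully down on it (within 4 mm), level within 5 degrees, in line with the bar within 11 degrees, balanced and at rest with nothing else holding it (x of bar_mid in the frame of channel_mid between -0.01 and 0.01 m and y of bar_mid in the frame of channel_mid between -0.06 and 0.135 m and z of bar_mid in the frame of channel_mid between 0.01 and 0.018 m and angle between channel_mid's own z axis and vertical below 0.09 rad and angle between the y axis of channel_mid and the y axis of bar_mid, either way round below 0.2 rad and linear speed of channel below 0.02 m/s); the robot touches nothing.
It fails at once if the channel tips lengthwise by more than 14 degrees (angle between channel_mid's own y axis and vertical below 1.326 rad or angle between channel_mid's own y axis and vertical above 1.815 rad).
It fails at once if the screwdriver, the supply or the drive is moved more than 20 mm (distance of any of screwdriver, supply, drive from where it was at the start of the episode above 0.02 m).
It also fails if it takes over 64 s, if anything falls off the work surface, if the arm or the gripper's body presses on something with over 40 N, if the wrist force passes 120 N, or if a joint passes its speed limit or range.

## Robot

A 6-joint arm with a two-finger parallel gripper is mounted at the origin on the work surface. World frame = base frame: x ahead of the robot, y to its left, z up, the work surface at z = 0. Lengths are in m, angles in rad, forces in N, time in s.
With the tool pointing down it reaches from about 0.35 to 0.975 m from the base axis. Payload 4.9 kg.
Tool frame: the origin (TCP) lies midway between the tips of the shut fingers; the grasp point (between the pads) lies 19 mm behind it; x points along the fingers, y is the direction in which the jaws open and shut, and the axes are right-handed (so a half turn about x gives the same grasp; the last joint's range is limited). The gripper opens to 85 mm and grips with 20 to 120 N. Pads are 22 mm wide; open, the fingers measure 114 mm over their backs; the gripper's body (76 mm by 85 mm) begins 54 mm behind the grasp point. The pads swing forward as they close: fully open they stand 13 mm farther back than shut.
Start: joints at [1.217, 0.053, 1.613, -0, 1.476, -0.119], TCP at [0.145, 0.608, 0.231] pointing down, gripper open.
Joint ranges: [-3.01, 3.01], [-1.01, 2.22], [0.06, 2.58], [-1.02, 4.17], [0.09, 2.62], [-3.14, 3.14]. Speed limits (rad/s): [2.57, 2.57, 3.14, 3.14, 3.14, 3.14].

## Interface

Orientations are given as a rotation vector (axis times angle).
In Python, from station import ctrl gives the robot as it stands.
- The arm moves only by the shell command python3 -m handwheel 'ROWS' [FORCE]. ROWS is JSON, a list of rows, each a list of 3 entries, a list of its own where there are three numbers: the finger opening in m, from 0 to 0.0854, then the shift along the tool's x, y, z in m, then the turn, a rotation vector about the tool's x, y, z in degrees. In form: [[claw, [dx, dy, dz], [ax, ay, az]], ...]. A call has 1 to 10 rows; each row shifts and turns the commanded pose from where the row before left it, along the tool's axes as they then stand; what a row does not reach is not made up. A row lasts 1/12 s, in which the tool goes at most 41.7 mm and 7.16 degrees, less where a joint would pass 70% of its speed; a pose out of reach is approached as far as the arm can. A call with a gripper value outside its range is refused whole. The fingers move at their own pace and stop on an object; FORCE is the grip in N (left out, the last holds). Time passes only in rows, so rows that do not move let the fingers close. It gives the time, the measured TCP pose, the force and the opening at its end, in the units of the state.
- ctrl.get_obs(): the state, without advancing time (a new reading comes with each control period).
- ctrl.get_image(name): name is "side" or "top" or "wrist"; returns the picture (420x560x3 uint8, red, green, blue); there is no depth.
- ctrl.camera_params(name): a dict with "vertical_fov" (degrees; the focal length in pixels is half the picture's height over the tangent of half this angle, whatever the lens; pixels are square), "cx", "cy" (the principal point, pixels), "D" ([k1, k2, p1, p2, k3] as OpenCV has them; the pictures are not rectified), "rvec" (rotation vector, rad) and "tvec" (3), from world to camera coordinates, as OpenCV has them; the wrist camera has in their place "T_tool_cam" (4x4, takes a point from camera to tool coordinates, whose origin is the TCP and whose axes are the tool frame's). Camera axes: x right, y down, z forward; pixel columns grow to the right and rows downward; lengths in m; the calibration is good to about 2 mm. A picture is of the moment at which its call begins: read the wrist's pose just before it. camera_params takes no time and is no camera call.
- ctrl.finish_job(): hands the job in, once; it reports no verdict.
Trained networks look in the newest picture that a camera, given by its name, has taken for a name from the list of things; names that differ only in an ending like _2 or _b are one class to them, and where a whole thing is asked for, a point or a joint stands for the part that bears it (a point fixed in the world has none). Each returns a list of dicts, best first, with "score" (0 to 1); they miss things now and then, are a little off and sometimes report something else, mostly with a low value. They report only what shows in the picture. A call takes as long as a camera call. They do not tell look-alikes from the thing itself.
- ctrl.look_for(thing, camera): "box" ([centre column, centre row, width, height] in pixels, round what is visible of it).
- ctrl.silhouettes(thing, camera): "mask" (420x560 bool, what is visible of it) and "box" ([centre column, centre row, width, height] in pixels, round what is visible of it).
- ctrl.tip_of(thing, camera): "centre" ([row, column] in pixels: a listed point, or the origin of a listed thing).
The state is a dict: "t": time; "q": joint angles; "dq": joint speeds; "effort": joint torques, N m; "tool_pos": TCP position; "tool_rot": TCP orientation; "contact_force": force on the tool from outside, world axes, zero at the start; "wrist_torque": the same for the moment, N m; "opening": finger opening in m.
Only numpy, scipy, OpenCV 4.12 (cv2) and the standard library are available. Lean on these libraries where they do the work, as an engineer would, in place of code of your own. Each camera call takes 0.05 s, during which the arm holds its last target.

## Working session

There is one attempt and no reset: what is moved stays moved. The work goes in short steps, Python scripts to look and compute and a shell command to move; the robot and the scene stay as the last step left them, time stands still between calls to the robot, and variables do not carry over. Pictures are saved under pics/ and viewed, and the job is handed in when it is done.

```bash
ls; mkdir -p pics; python3 - <<'E'
from station import ctrl
import cv2
o=ctrl.get_obs()
print(o)
for n in ["side","top","wrist"]:
    im=ctrl.get_image(n); cv2.imwrite(f"pics/{n}0.png",im[:,:,::-1]); print(n,ctrl.camera_params(n))
E
```

```text
pics
{'t': 0.0, 'q': array([ 1.21699363e+00,  5.33882342e-02,  1.61431154e+00, -3.47923191e-05,
        1.47602933e+00, -1.18978632e-01]), 'dq': array([-0.00176503, -0.00070868, -0.00099869,  0.00135188,  0.00025061,
        0.0005545 ]), 'effort': array([ 1.17150153e-04, -3.93675900e+01, -3.70179999e+01, -3.60272554e-05,
        7.06032763e-03, -5.71682392e-06]), 'tool_pos': array([0.14519265, 0.60724322, 0.23003311]), 'tool_rot': array([ 0.18272211,  1.56338968, -0.18600384]), 'contact_force': array([-0.56932371, -0.73185841,  0.6748179 ]), 'wrist_torque': array([ 0.02910822,  0.01393883, -0.01192334]), 'opening': 0.08528634399023262}
side {'vertical_fov': 42.55572287026103, 'cx': 276.4409968350635, 'cy': 210.53795708304912, 'D': array([0.04081515, 0.        , 0.        , 0.        , 0.        ]), 'rvec': array([ 0.57327349,  2.58497532, -1.32145244]), 'tvec': array([ 0.39168917, -0.01948535,  1.9543602 ])}
top {'vertical_fov': 52.970572413675185, 'cx': 283.1239248008785, 'cy': 212.80560202208147, 'D': array([0.02580099, 0.        , 0.        , 0.        , 0.        ]), 'rvec': array([ 2.1726107 , -2.21814412,  0.09905772]), 'tvec': array([-0.03168543,  0.43831895,  1.19289142])}
wrist {'vertical_fov': 64.42037695989963, 'cx': 271.6335437003891, 'cy': 212.93053646827732, 'D': array([-0.04984997,  0.        ,  0.        ,  0.        ,  0.        ]), 'T_tool_cam': array([[-1.18191719e-03, -2.71229631e-01,  9.62513943e-01,
        -1.42660971e-01],
       [ 9.99999244e-01,  7.25282080e-06,  1.22999099e-03,
        -2.48467050e-04],
       [-3.40590943e-04,  9.62514669e-01,  2.71229417e-01,
        -6.84271052e-02],
       [ 0.00000000e+00,  0.00000000e+00,  0.00000000e+00,
         1.00000000e+00]])}
```

View pics/side0.png

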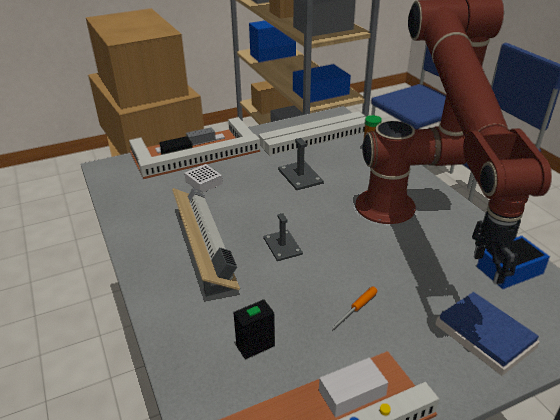

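View pics/top0.png

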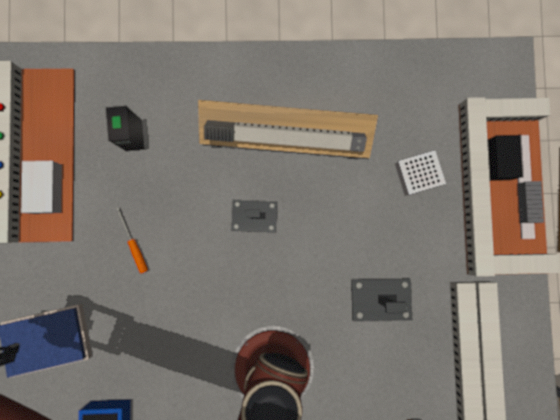

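```bash
cat > h.py <<'E'
from station import ctrl
import numpy as np, cv2
from scipy.spatial.transform import Rotation as R
def K(p,h=420):
    f=h/2/np.tan(np.radians(p["vertical_fov"])/2)
    return np.array([[f,0,p["cx"]],[0,f,p["cy"]],[0,0,1.]])
def ext(n):
    p=ctrl.camera_params(n)
    if "rvec" in p: return p,R.from_rotvec(p["rvec"]).as_matrix(),np.array(p["tvec"])
    o=ctrl.get_obs(); T=np.array(p["T_tool_cam"]); Rt=R.from_rotvec(o["tool_rot"]).as_matrix()
    Rw=Rt@T[:3,:3]; c=Rt@T[:3,3]+o["tool_pos"]
    return p,Rw.T,-Rw.T@c
def proj(n,P):
    p,r,t=ext(n); return cv2.projectPoints(np.atleast_2d(np.array(P,float)),cv2.Rodrigues(r)[0],t,K(p),np.array(p["D"]))[0][:,0]
def ray(n,uv):
    p,r,t=ext(n); q=cv2.undistortPoints(np.array([[uv]],float),K(p),np.array(p["D"]))[0,0]
    d=r.T@np.array([q[0],q[1],1]); return -r.T@t,d/np.linalg.norm(d)
def onz(n,uv,z):
    c,d=ray(n,uv); return c+d*(z-c[2])/d[2]
def tri(obs):
    A=np.zeros((3,3));b=np.zeros(3);L=[]
    for n,uv in obs:
        c,d=ray(n,uv);M=np.eye(3)-np.outer(d,d);A+=M;b+=M@c;L.append((c,M))
    x=np.linalg.solve(A,b); return x,[np.linalg.norm(M@(x-c)) for c,M in L]
E
python3 - <<'E'
from h import *
for n in ["top","side"]:
    for th in ["channel_mid","heavy_mid","small_mid","slope_mid","stop_left","stop_right","bar_mid","screwdriver","supply","drive"]:
        print(n,th,[(round(d["score"],2),[round(float(v)) for v in d["centre"][::-1]]) for d in ctrl.tip_of(th,n)])
E
```

```text
top channel_mid [(0.58, [285, 136])]
top heavy_mid [(0.68, [218, 130]), (0.22, [286, 137])]
top small_mid [(0.66, [358, 142])]
top slope_mid [(0.65, [285, 131]), (0.55, [356, 140])]
top stop_left [(0.61, [216, 139])]
top stop_right [(0.59, [131, 240]), (0.55, [356, 149])]
top bar_mid [(0.82, [400, 307])]
top screwdriver [(0.57, [130, 239])]
top supply [(0.75, [416, 175])]
top drive [(0.94, [134, 133])]
side channel_mid [(0.77, [208, 230])]
side heavy_mid [(0.74, [222, 263])]
side small_mid [(0.45, [199, 196])]
side slope_mid [(0.95, [203, 236]), (0.43, [281, 214])]
side stop_left [(0.91, [234, 272])]
side stop_right [(0.65, [203, 200])]
side bar_mid [(0.81, [302, 144]), (0.78, [280, 214])]
side screwdriver [(0.82, [355, 308])]
side supply [(0.57, [199, 178])]
side drive [(0.82, [256, 347]), (0.38, [206, 236])]
```

```bash
python3 - <<'E'
from h import *
a=cv2.imread("pics/top0.png");b=cv2.imread("pics/side0.png")
c1=cv2.resize(a[90:170,190:390],None,fx=4,fy=4,interpolation=2)
c2=cv2.resize(a[185:245,215:315],None,fx=4,fy=4,interpolation=2)
c3=cv2.resize(b[180:310,165:305],None,fx=4,fy=4,interpolation=2)
cv2.imwrite("pics/c1.png",c1);cv2.imwrite("pics/c2.png",c2);cv2.imwrite("pics/c3.png",c3)
for n,t,s in [("chan",(285,136),(208,230)),("heavy",(218,130),(222,263)),("small",(358,142),(199,196)),("stopL",(216,139),(234,272)),("stopR",(356,149),(203,200)),("slope",(285,131),(203,236)),("bar",(262,215),(281,214)),("bigbar",(400,307),(302,144))]:
    print(n,[np.round(v,3) for v in tri([("top",t),("side",s)])])
for uv in [(233,201),(277,201),(232,231),(277,231)]: print("foot",onz("top",uv,0.01))
for uv in [(352,280),(411,280),(353,320),(411,319)]: print("bigfoot",onz("top",uv,0.01))
E
```

```text
chan [array([ 0.648, -0.05 ,  0.07 ]), array([0.001, 0.001])]
heavy [array([0.665, 0.133, 0.081]), array([0.002, 0.002])]
small [array([ 0.621, -0.248,  0.073]), array([0.006, 0.006])]
stopL [array([0.642, 0.146, 0.049]), array([0.005, 0.005])]
stopR [array([ 0.607, -0.247,  0.052]), array([0.004, 0.004])]
slope [array([ 0.667, -0.051,  0.051]), array([0.001, 0.001])]
bar [array([0.424, 0.018, 0.108]), array([0.002, 0.002])]
bigbar [array([ 0.177, -0.33 ,  0.13 ]), array([0.006, 0.006])]
foot [0.47492267 0.10268472 0.01      ]
foot [ 0.47246496 -0.02394718  0.01      ]
foot [0.3886696  0.10666796 0.01      ]
foot [ 0.38595708 -0.02218209  0.01      ]
bigfoot [ 0.24179207 -0.23336848  0.01      ]
bigfoot [ 0.23820298 -0.40216015  0.01      ]
bigfoot [ 0.12963893 -0.23232035  0.01      ]
bigfoot [ 0.12880407 -0.39712748  0.01      ]
```

View pics/c1.png

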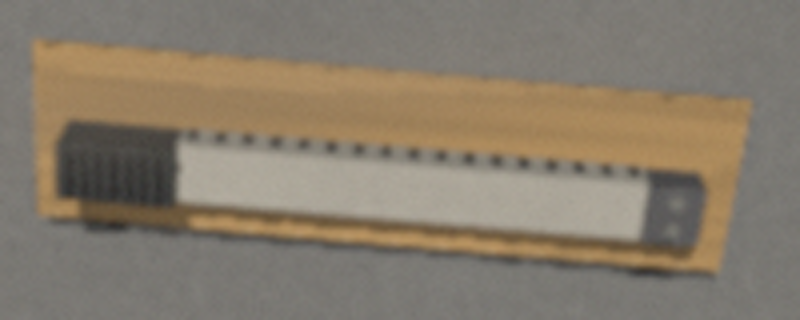

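View pics/c2.png

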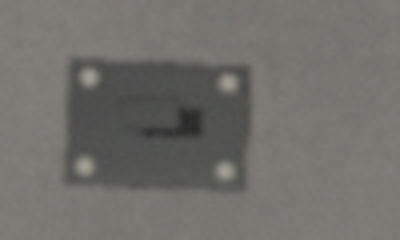

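View pics/c3.png

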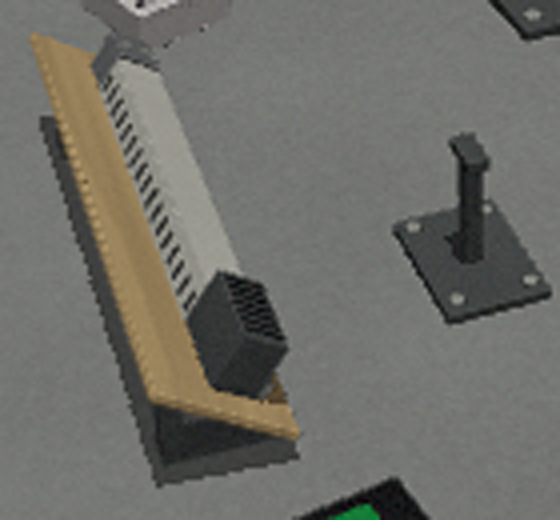

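```bash
python3 - <<'E'
from h import *
a=cv2.imread("pics/top0.png");b=cv2.imread("pics/side0.png")
e=lambda im:np.clip((im.astype(float)-20)*2.5,0,255).astype(np.uint8)
cv2.imwrite("pics/c4.png",np.hstack([cv2.resize(e(a[195:235,235:285]),(500,400),interpolation=2),cv2.resize(e(b[205:235,265:300]),(300,400)[:2],interpolation=2)]))
E
```

```text
(no output)
```

View pics/c4.png

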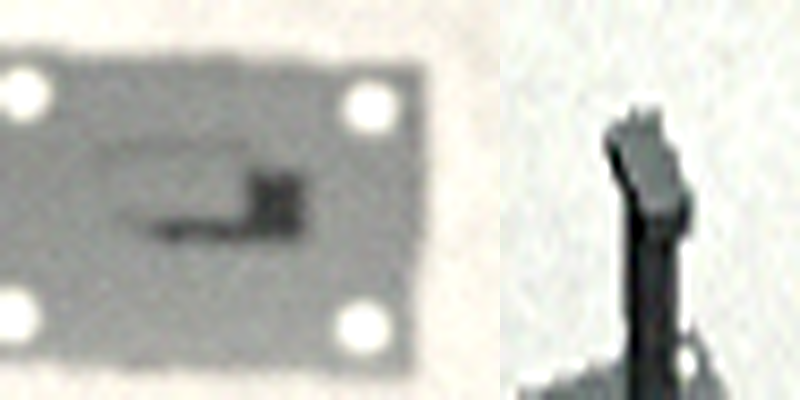

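```bash
python3 - <<'E'
from h import *
print(tri([("top",(252.8,213.5)),("side",(282.5,217))]), onz("top",(252.8,213.5),.12),onz("side",(282.5,217),.12))
print(proj("top",[(0.4305,0.041,.12)]),proj("side",[(0.4305,0.041,.12)]))
# channel ends from crop c1 top plane edges
for uv in [(45,185),(180,150)]: pass
def c(u,v): return (190+u/4,90+v/4)
for z in (.08,.09):
  for uv in [(176,140),(176,205),(648,178),(642,242)]: print(z,uv,onz("top",c(*uv),z).round(4))
# board edges
for uv,z in [((35,40),.096),((752,100),.096),((38,215),.024),((718,270),.024)]: print(onz("top",c(*uv),z).round(4))
E
```

```text
(array([0.42905893, 0.04184645, 0.11308793]), [np.float64(0.001645258857397863), np.float64(0.0016452588573978215)]) [0.43005273 0.04076218 0.12      ] [0.43152388 0.05107312 0.12      ]
[[252.70612929 213.33122445]] [[281.44336771 215.20618198]]
0.08 (176, 140) [0.6773 0.0902 0.08  ]
0.08 (176, 205) [0.6321 0.0909 0.08  ]
0.08 (648, 178) [ 0.6455 -0.2338  0.08  ]
0.08 (642, 242) [ 0.601  -0.2283  0.08  ]
0.09 (176, 140) [0.6745 0.0893 0.09  ]
0.09 (176, 205) [0.6297 0.0899 0.09  ]
0.09 (648, 178) [ 0.6429 -0.2319  0.09  ]
0.09 (642, 242) [ 0.5988 -0.2264  0.09  ]
[0.7428 0.1829 0.096 ]
[ 0.694  -0.3034  0.096 ]
[0.6401 0.1947 0.024 ]
[ 0.5917 -0.2929  0.024 ]
```

```bash
cat > fit.py <<'E'
from h import *
from scipy.optimize import least_squares
def chan_R(yaw,roll):
    return R.from_euler('z',yaw).as_matrix()@R.from_euler('y',roll).as_matrix()
E
python3 - <<'E'
from fit import *
T=lambda u,v:(190+u/4-.375*0,90+v/4)
S=lambda u,v:(165+u/4,180+v/4)
pts=[((20,140,18),"top",T(178,140)),((-20,140,18),"top",T(176,206)),((20,-180,18),"top",T(650,178)),((-20,-180,18),"top",T(641,242)),
((20,220,34),"top",T(68,122)),
((-20,-180,18),"side",S(160,70)),((20,-180,18),"side",S(118,62)),((-20,140,18),"side",S(240,270)),((20,140,34),"side",S(220,272)),((-20,140,34),"side",S(262,278)),((-20,220,34),"side",S(287,347)),((20,220,34),"side",S(243,342))]
def f(p,full=False):
    Rm=chan_R(p[3],np.radians(-35)); r=[]
    for n in ("top","side"):
        P=np.array([Rm@(np.array(a)/1e3)+p[:3] for a,m,uv in pts if m==n]); U=np.array([uv for a,m,uv in pts if m==n])
        r.append(proj(n,P)-U)
    return np.vstack(r).ravel()
s=least_squares(f,[.645,-.05,.075,-.1],loss='soft_l1'); print(s.x.round(4),np.degrees(s.x[3])); print(f(s.x).reshape(-1,2).round(1))
Rm=chan_R(s.x[3],np.radians(-35))
for n in("top","side"):
    im=cv2.imread(f"pics/{n}0.png"); im=cv2.resize(im,None,fx=4,fy=4,interpolation=2)
    for ys,h in(((-180,140),18),((140,220),34),((-220,-180),22)):
        P=np.array([Rm@(np.array([x,y,z])/1e3)+s.x[:3] for x in(-20,20) for y in ys for z in(-18,h)])
        q=(proj(n,P)*4+1.5).astype(int)
        for i in range(8):
            for j in range(i):
                if bin(i^j).count('1')==1: cv2.line(im,tuple(map(int,q[i])),tuple(map(int,q[j])),(0,0,255),1)
    im=im[360:680,760:1560] if n=="top" else im[720:1240,660:1220]
    cv2.imwrite(f"pics/ov_{n}.png",im)
o=ctrl.get_obs();print(R.from_rotvec(o["tool_rot"]).as_matrix().round(3),o["t"])
E
```

```text
[ 0.6483 -0.0518  0.0686 -0.1035] -5.932331042290395
[[ 0.3  1.5]
 [ 0.5 -1. ]
 [-0.3  2.2]
 [-0.4 -0.1]
 [-2.9  5.4]
 [-1.   0.2]
 [-0.4 -1.5]
 [ 2.   6.7]
 [-1.5 -1.3]
 [-0.9  0.7]
 [-0.2  0.2]
 [-0.6 -1.9]]
[[-0.     0.233  0.973]
 [-0.     0.973 -0.233]
 [-1.    -0.    -0.   ]] 1.15
```

View pics/ov_top.png

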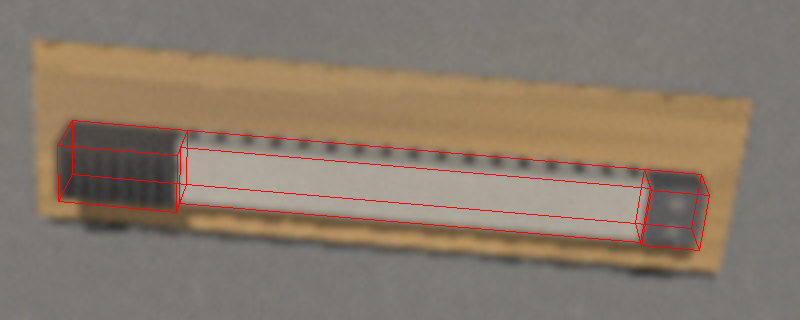

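View pics/ov_side.png

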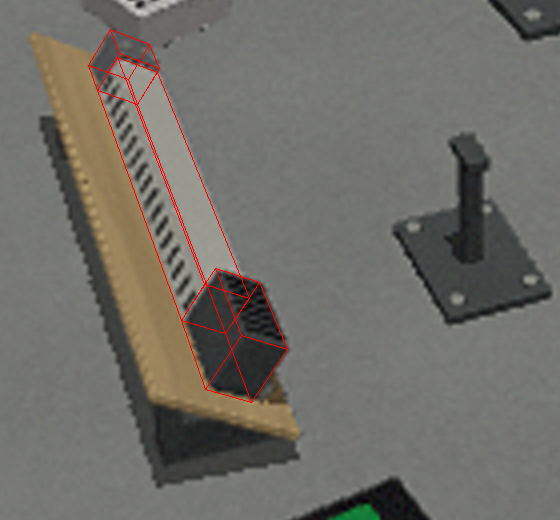

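```bash
cat > plan.py <<'E'
from fit import *
MID=np.array([.6483,-.0518,.0686]);YAW=-.1035
RM=chan_R(YAW,np.radians(-35))
def tool_from(Rc): # channel R -> tool R
    return np.column_stack([-Rc[:,2],Rc[:,0],-Rc[:,1]])
def grip_pose(y,z=-.014):
    return RM@np.array([0,y,z])+MID, tool_from(RM)
def rows(p1,R1,n,p0=None,R0=None):
    o=ctrl.get_obs()
    p=o["tool_pos"] if p0 is None else p0; Rc=R.from_rotvec(o["tool_rot"]) if R0 is None else R0
    w=(Rc.inv()*R.from_matrix(R1)).as_rotvec(); st=(p1-p)/n
    print("dist",np.linalg.norm(p1-p).round(4),"ang",np.degrees(np.linalg.norm(w)).round(2))
    for k in range(n):
        print([*(Rc.inv().apply(st)).round(4).tolist()],np.degrees(w/n).round(2).tolist())
        Rc=Rc*R.from_rotvec(w/n)
def st():
    o=ctrl.get_obs(); Rt=R.from_rotvec(o["tool_rot"]).as_matrix()
    print("t",round(o["t"],2),"pos",o["tool_pos"].round(4),"open",round(o["opening"],4),"F",o["contact_force"].round(2),"tau",o["wrist_torque"].round(3)); return o,Rt
E
python3 - <<'E'
from plan import *
p,Rt=grip_pose(.04); n=RM[:,2]
print(p,n)
rows(p+n*.12,Rt,22)
E
```

```text
[ 0.66041971 -0.01284368  0.05713187] [-0.57050703  0.05925923  0.81915204]
dist 0.7626 ang 88.36
[0.0034, -0.0224, 0.0262] [3.62, -1.14, 1.3]
[0.0035, -0.0208, 0.0275] [3.62, -1.14, 1.3]
[0.0036, -0.0191, 0.0287] [3.62, -1.14, 1.3]
[0.0038, -0.0173, 0.0298] [3.62, -1.14, 1.3]
[0.004, -0.0155, 0.0308] [3.62, -1.14, 1.3]
[0.0043, -0.0136, 0.0316] [3.62, -1.14, 1.3]
[0.0046, -0.0117, 0.0323] [3.62, -1.14, 1.3]
[0.005, -0.0097, 0.0329] [3.62, -1.14, 1.3]
[0.0055, -0.0078, 0.0333] [3.62, -1.14, 1.3]
[0.006, -0.0058, 0.0336] [3.62, -1.14, 1.3]
[0.0066, -0.0038, 0.0338] [3.62, -1.14, 1.3]
[0.0072, -0.0018, 0.0339] [3.62, -1.14, 1.3]
[0.0079, 0.0002, 0.0338] [3.62, -1.14, 1.3]
[0.0086, 0.0021, 0.0335] [3.62, -1.14, 1.3]
[0.0093, 0.004, 0.0332] [3.62, -1.14, 1.3]
[0.0101, 0.0059, 0.0327] [3.62, -1.14, 1.3]
[0.0109, 0.0077, 0.032] [3.62, -1.14, 1.3]
[0.0117, 0.0094, 0.0312] [3.62, -1.14, 1.3]
[0.0125, 0.0111, 0.0304] [3.62, -1.14, 1.3]
[0.0134, 0.0127, 0.0293] [3.62, -1.14, 1.3]
[0.0143, 0.0142, 0.0282] [3.62, -1.14, 1.3]
[0.0152, 0.0156, 0.027] [3.62, -1.14, 1.3]
```

Look-alikes: the channel could be confused with the ducts at top px (10,150), (480,190) and (475,340). I choose (285,136), on the wooden slope with dark and grey end boxes. The bar posts are at (253,213) and (385,300). I choose (253,213), whose foot measures about 88 x 128 mm against about 111 x 167 mm for the other. Crops c1 to c4 confirm both choices.

```bash
python3 -m handwheel '[[0.085,[0.0034,-0.0224,0.0262],[3.62,-1.14,1.3]],[0.085,[0.0035,-0.0208,0.0275],[3.62,-1.14,1.3]],[0.085,[0.0036,-0.0191,0.0287],[3.62,-1.14,1.3]],[0.085,[0.0038,-0.0173,0.0298],[3.62,-1.14,1.3]],[0.085,[0.004,-0.0155,0.0308],[3.62,-1.14,1.3]],[0.085,[0.0043,-0.0136,0.0316],[3.62,-1.14,1.3]],[0.085,[0.0046,-0.0117,0.0323],[3.62,-1.14,1.3]],[0.085,[0.005,-0.0097,0.0329],[3.62,-1.14,1.3]],[0.085,[0.0055,-0.0078,0.0333],[3.62,-1.14,1.3]],[0.085,[0.006,-0.0058,0.0336],[3.62,-1.14,1.3]]]' 50
python3 -m handwheel '[[0.085,[0.0066,-0.0038,0.0338],[3.62,-1.14,1.3]],[0.085,[0.0072,-0.0018,0.0339],[3.62,-1.14,1.3]],[0.085,[0.0079,0.0002,0.0338],[3.62,-1.14,1.3]],[0.085,[0.0086,0.0021,0.0335],[3.62,-1.14,1.3]],[0.085,[0.0093,0.004,0.0332],[3.62,-1.14,1.3]],[0.085,[0.0101,0.0059,0.0327],[3.62,-1.14,1.3]],[0.085,[0.0109,0.0077,0.032],[3.62,-1.14,1.3]],[0.085,[0.0117,0.0094,0.0312],[3.62,-1.14,1.3]],[0.085,[0.0125,0.0111,0.0304],[3.62,-1.14,1.3]],[0.085,[0.0134,0.0127,0.0293],[3.62,-1.14,1.3]]]'
python3 - <<'E'
from plan import *
st();p,Rt=grip_pose(.04); n=RM[:,2]
rows(p+n*.12,Rt,4)
E
```

```text
t: 1.98
tool_pos: [0.349, 0.3276, 0.1971]
tool_rot: [0.813, 1.231, -0.5]
contact_force: [1.2, 0.9, 0.6]
opening: 0.0847
t: 2.82
tool_pos: [0.5524, 0.0484, 0.1625]
tool_rot: [1.382, 0.78, -0.779]
contact_force: [0.0, -0.5, -0.1]
opening: 0.0854
t 2.82 pos [0.5524 0.0484 0.1625] open 0.0854 F [ 0.   -0.46 -0.06] tau [0.046 0.29  0.025]
dist 0.0674 ang 7.87
[0.007, 0.0069, 0.0137] [1.78, -0.56, 0.64]
[0.0072, 0.0072, 0.0134] [1.78, -0.56, 0.64]
[0.0075, 0.0076, 0.0131] [1.78, -0.56, 0.64]
[0.0077, 0.0079, 0.0128] [1.78, -0.56, 0.64]
```

```bash
python3 -m handwheel '[[0.085,[0.007,0.0069,0.0137],[1.78,-0.56,0.64]],[0.085,[0.0072,0.0072,0.0134],[1.78,-0.56,0.64]],[0.085,[0.0075,0.0076,0.0131],[1.78,-0.56,0.64]],[0.085,[0.0077,0.0079,0.0128],[1.78,-0.56,0.64]],[0.085,[0,0,0],[0,0,0]],[0.085,[0,0,0],[0,0,0]]]'
python3 - <<'E'
from plan import *
st();p,Rt=grip_pose(.04); n=RM[:,2]
rows(p+n*.12,Rt,1)
im=ctrl.get_image("wrist"); im=np.ascontiguousarray(im[:,:,::-1])
def loc(a): return RM@(np.array(a)/1e3)+MID
P=np.array([loc(a) for a in [(20,140,18),(-20,140,18),(20,-180,18),(-20,-180,18),(20,40,18),(-20,40,18),(0,0,18)]])
for q in proj("wrist",P): print(q.round(0)); cv2.circle(im,tuple(int(v) for v in q),3,(0,0,255),-1)
cv2.imwrite("pics/w1.png",im)
E
```

```text
t: 3.32
tool_pos: [0.5913, -0.004, 0.1548]
tool_rot: [1.482, 0.682, -0.828]
contact_force: [-0.1, -0.3, -0.9]
opening: 0.0852
t 3.32 pos [ 0.5913 -0.004   0.1548] open 0.0852 F [-0.1  -0.25 -0.94] tau [0.029 0.257 0.019]
dist 0.002 ang 0.26
[0.0, 0.001, 0.0017] [0.18, -0.06, 0.17]
[305.  74.]
[243.  73.]
[294. 448.]
[250. 448.]
[301. 221.]
[245. 221.]
[273. 271.]
```

View pics/w1.png

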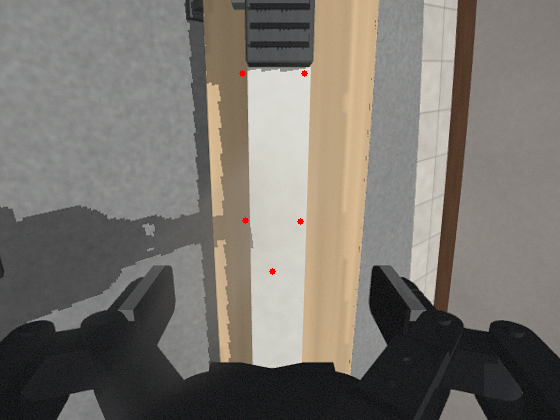

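The wrist view shows the white channel at columns 250–308 near row 221, between the open fingers. That is about 5 px (3.5 mm) upslope of my model, so I'm adding that shift.

```bash
python3 -m handwheel '[[0.085,[0.01,0.0045,0.0017],[0.18,0,0.17]],[0.085,[0.015,0,0],[0,0,0]],[0.085,[0.015,0,0],[0,0,0]],[0.085,[0.015,0,0],[0,0,0]],[0.085,[0.015,0,0],[0,0,0]],[0.085,[0.012,0,0],[0,0,0]],[0.085,[0.008,0,0],[0,0,0]],[0.085,[0,0,0],[0,0,0]],[0.085,[0,0,0],[0,0,0]]]'
python3 - <<'E'
from plan import *
st();p,Rt=grip_pose(.04); n=RM[:,2]
rows(p+RM@[.0035,0,0],Rt,1)
im=ctrl.get_image("wrist"); cv2.imwrite("pics/w2.png",im[:,:,::-1])
im=ctrl.get_image("side"); cv2.imwrite("pics/s2.png",cv2.resize(im[150:330,130:330,::-1],None,fx=3,fy=3,interpolation=2))
E
```

```text
t: 4.12
tool_pos: [0.646, -0.0105, 0.084]
tool_rot: [1.485, 0.679, -0.826]
contact_force: [-0.4, -0.6, 0.0]
opening: 0.0854
t 4.12 pos [ 0.646  -0.0105  0.084 ] open 0.0854 F [-0.45 -0.64  0.01] tau [ 0.02   0.246 -0.012]
dist 0.0303 ang 0.11
[0.0303, 0.0, 0.0009] [0.06, -0.09, -0.03]
```

View pics/w2.png

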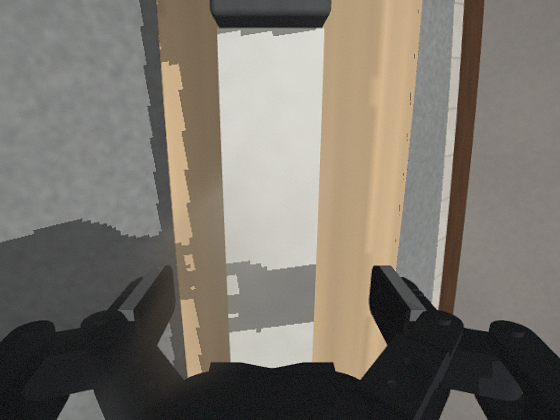

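View pics/s2.png

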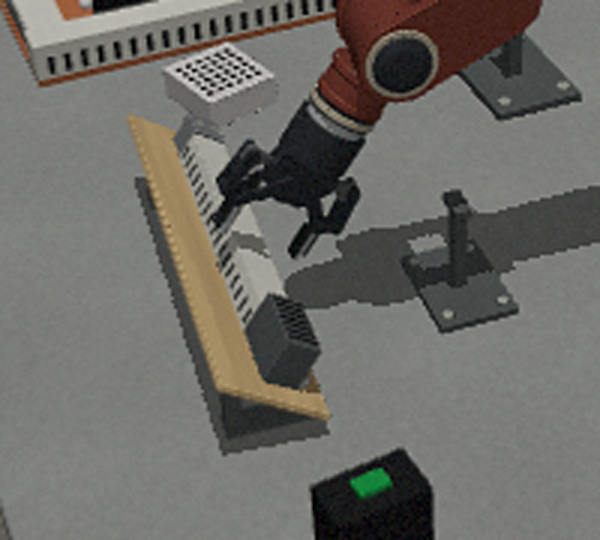

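Channel edges are at 227–318 and the fingers at 165–378, so the hand is well centred. Descending and closing now.

```bash
python3 -m handwheel '[[0.085,[0.01,0,0],[0,0,0]],[0.085,[0.01,0,0],[0,0,0]],[0.085,[0.006,0,0],[0,0,0]],[0.085,[0.004,0,0],[0,0,0]],[0.085,[0,0,0],[0,0,0]],[0.085,[0,0,0],[0,0,0]]]'
python3 - <<'E'
from plan import *
st()
im=ctrl.get_image("side"); cv2.imwrite("pics/s3.png",cv2.resize(im[180:300,160:300,::-1],None,fx=4,fy=4,interpolation=2))
E
```

```text
t: 4.72
tool_pos: [0.6634, -0.0129, 0.0597]
tool_rot: [1.486, 0.678, -0.826]
contact_force: [0.9, -0.4, 0.4]
opening: 0.0849
t 4.72 pos [ 0.6634 -0.0129  0.0597] open 0.0849 F [ 0.94 -0.35  0.35] tau [0.053 0.281 0.028]
```

View pics/s3.png

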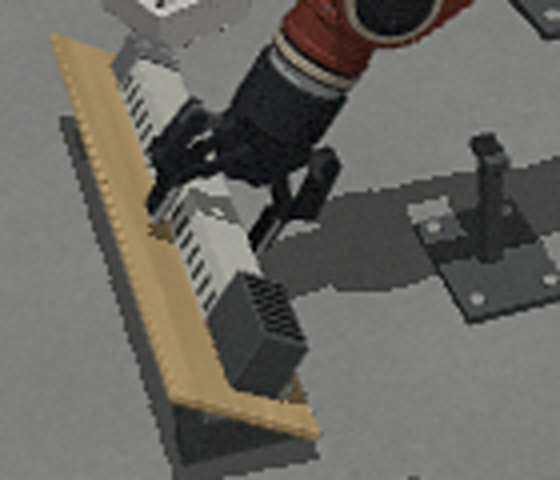

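```bash
python3 -m handwheel '[[0.06,[0,0,0],[0,0,0]],[0.04,[0,0,0],[0,0,0]],[0.03,[0,0,0],[0,0,0]],[0.03,[0,0,0],[0,0,0]],[0.03,[0,0,0],[0,0,0]],[0.03,[0,0,0],[0,0,0]]]' 55
python3 - <<'E'
from plan import *
st()
im=ctrl.get_image("side"); cv2.imwrite("pics/s4.png",cv2.resize(im[180:300,160:300,::-1],None,fx=4,fy=4,interpolation=2))
st()
E
```

```text
t: 5.27
tool_pos: [0.6632, -0.0129, 0.0596]
tool_rot: [1.485, 0.679, -0.827]
contact_force: [-6.3, -0.2, 3.8]
opening: 0.0392
t 5.27 pos [ 0.6632 -0.0129  0.0596] open 0.0392 F [-6.35 -0.21  3.8 ] tau [-0.078  0.583  0.052]
t 5.32 pos [ 0.6632 -0.0129  0.0596] open 0.0392 F [-5.64  0.14  4.2 ] tau [-0.001  0.66   0.035]
```

View pics/s4.png

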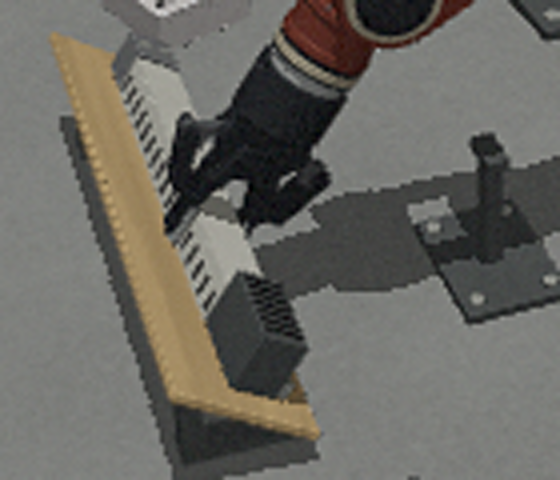

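```bash
python3 -m handwheel '[[0.03,[-0.0012,0.0009,0],[0,0,0]],[0.03,[-0.0012,0.0009,0],[0,0,0]],[0.03,[-0.0012,0.0009,0],[0,0,0]],[0.03,[-0.0012,0.0008,0],[0,0,0]],[0.03,[0,0,0],[0,0,0]],[0.03,[0,0,0],[0,0,0]]]'
python3 - <<'E'
from plan import *
o,_=st()
ims=[]
for n in("side","wrist"):
    im=ctrl.get_image(n); ims.append(im[:,:,::-1]); st()
cv2.imwrite("pics/s5.png",cv2.resize(ims[0][180:300,160:300],None,fx=4,fy=4,interpolation=2));cv2.imwrite("pics/w5.png",ims[1])
E
```

```text
t: 5.82
tool_pos: [0.6627, -0.0128, 0.0644]
tool_rot: [1.485, 0.68, -0.828]
contact_force: [-1.1, -0.4, -6.6]
opening: 0.0391
t 5.82 pos [ 0.6627 -0.0128  0.0644] open 0.0391 F [-1.11 -0.41 -6.58] tau [-0.266  0.922 -0.013]
t 5.87 pos [ 0.6629 -0.0129  0.0646] open 0.0395 F [ 0.15  0.67 -7.12] tau [-0.159  0.964 -0.006]
t 5.92 pos [ 0.663  -0.0129  0.0647] open 0.0394 F [ 0.38 -0.11 -8.64] tau [-0.181  0.951 -0.027]
```

View pics/s5.png

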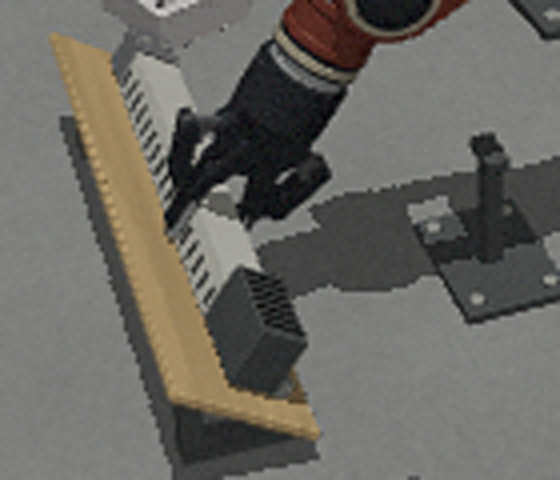

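View pics/w5.png

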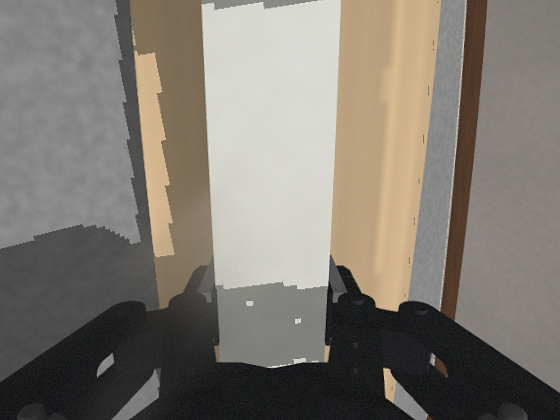

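```bash
python3 -m handwheel '[[0.03,[-0.0012,0.0009,0],[0,0,0]],[0.03,[-0.0012,0.0009,0],[0,0,0]],[0.03,[-0.0012,0.0009,0],[0,0,0]],[0.03,[-0.0012,0.0008,0],[0,0,0]],[0.03,[0,0,0],[0,0,0]],[0.03,[0,0,0],[0,0,0]]]'
python3 - <<'E'
from plan import *
o,_=st()
ims=[]
for n in("side","wrist","top"):
    im=ctrl.get_image(n); ims.append(im[:,:,::-1]); st()
cv2.imwrite("pics/s6.png",cv2.resize(ims[0][180:300,160:300],None,fx=4,fy=4,interpolation=2));cv2.imwrite("pics/w6.png",ims[1])
E
```

```text
t: 6.42
tool_pos: [0.6638, -0.013, 0.0717]
tool_rot: [1.486, 0.678, -0.826]
contact_force: [-0.3, 0.1, -7.3]
opening: 0.0395
t 6.42 pos [ 0.6638 -0.013   0.0717] open 0.0395 F [-0.32  0.1  -7.35] tau [-0.131  0.953  0.001]
t 6.47 pos [ 0.6637 -0.013   0.0715] open 0.0395 F [-0.27 -0.33 -6.12] tau [-0.166  0.949 -0.013]
t 6.52 pos [ 0.6636 -0.013   0.0713] open 0.0389 F [-0.51  0.46 -7.14] tau [-0.191  0.973 -0.025]
t 6.57 pos [ 0.6635 -0.0129  0.0712] open 0.039 F [-0.84  0.34 -7.49] tau [-0.162  0.93  -0.007]
```

View pics/s6.png

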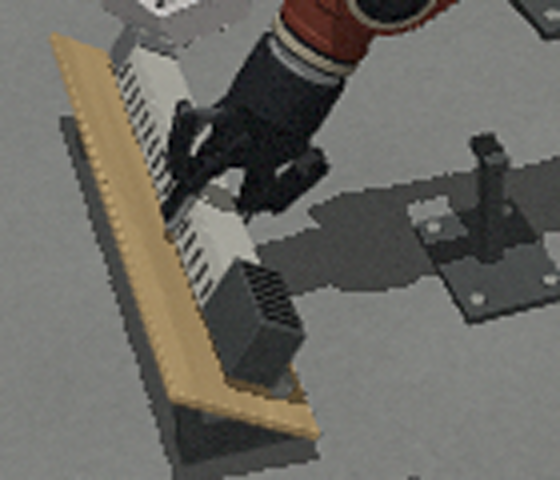

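View pics/w6.png

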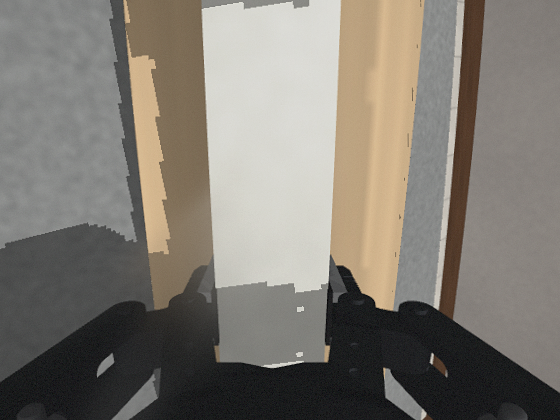

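The heavy box is clear of the board and shows a shadow gap. The channel has not turned, the weight is about 7.1 N, and the moment puts the balance point about 35 mm toward the heavy end. I'm setting it back down and shifting the grip.

```bash
python3 -m handwheel '[[0.03,[0.0024,-0.0018,0],[0,0,0]],[0.03,[0.0024,-0.0017,0],[0,0,0]],[0.03,[0.0024,-0.0018,0],[0,0,0]],[0.03,[0.0024,-0.0017,0],[0,0,0]],[0.03,[0,0,0],[0,0,0]],[0.03,[0,0,0],[0,0,0]],[0.03,[0,0,0],[0,0,0]]]'
python3 -m handwheel '[[0.045,[0,0,0],[0,0,0]],[0.065,[0,0,0],[0,0,0]],[0.085,[0,0,0],[0,0,0]],[0.085,[0,0,0],[0,0,0]],[0.085,[0,0,0],[0,0,0]],[0.085,[0,0,0],[0,0,0]]]'
python3 - <<'E'
from plan import *
o,_=st(); p,Rt=grip_pose(.075)
rows(p+RM@[.0035,0,0],Rt,1)
im=ctrl.get_image("wrist");cv2.imwrite("pics/w7.png",im[:,:,::-1])
E
```

```text
t: 7.15
tool_pos: [0.6632, -0.0129, 0.0597]
tool_rot: [1.486, 0.679, -0.827]
contact_force: [-8.0, 0.5, -0.9]
opening: 0.0393
t: 7.65
tool_pos: [0.6641, -0.013, 0.0603]
tool_rot: [1.486, 0.677, -0.825]
contact_force: [-1.0, 0.1, 0.1]
opening: 0.0852
t 7.65 pos [ 0.6641 -0.013   0.0603] open 0.0852 F [-0.96  0.15  0.07] tau [-0.008  0.283  0.015]
dist 0.0348 ang 0.16
[0.0005, -0.0013, -0.0348] [0.01, -0.06, -0.15]
```

View pics/w7.png

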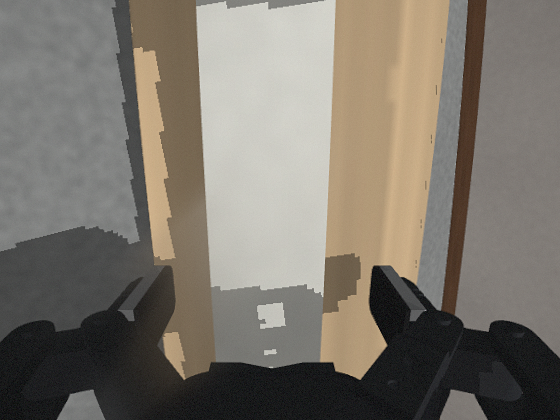

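```bash
python3 -m handwheel '[[0.085,[0,-0.0013,-0.011],[0,0,0]],[0.085,[0,0,-0.011],[0,0,0]],[0.085,[0,0,-0.011],[0,0,0]],[0.085,[0,0,0],[0,0,0]],[0.085,[0,0,0],[0,0,0]]]'
python3 - <<'E'
from plan import *
st();ctrl.get_image("wrist");st();ctrl.get_image("wrist");st()
E
python3 -m handwheel '[[0.06,[0,0,0],[0,0,0]],[0.04,[0,0,0],[0,0,0]],[0.03,[0,0,0],[0,0,0]],[0.03,[0,0,0],[0,0,0]],[0.03,[0,0,0],[0,0,0]],[0.03,[0,0,0],[0,0,0]]]' 55
python3 -m handwheel '[[0.03,[-0.0024,0.0018,0],[0,0,0]],[0.03,[-0.0024,0.0017,0],[0,0,0]],[0.03,[-0.0024,0.0018,0],[0,0,0]],[0.03,[-0.0024,0.0017,0],[0,0,0]],[0.03,[0,0,0],[0,0,0]],[0.03,[0,0,0],[0,0,0]],[0.03,[0,0,0],[0,0,0]]]'
python3 - <<'E'
from plan import *
F=[];T=[]
for i in range(8):
    ctrl.get_image("side"); o=ctrl.get_obs();F.append(o["contact_force"]);T.append(o["wrist_torque"])
print(np.mean(F,0),np.std(F,0),np.mean(T,0),np.std(T,0))
st()
im=ctrl.get_image("side")[:,:,::-1]
cv2.imwrite("pics/s8.png",cv2.resize(im[180:300,160:300],None,fx=4,fy=4,interpolation=2))
E
```

```text
t: 8.12
tool_pos: [0.6658, 0.0204, 0.0588]
tool_rot: [1.485, 0.679, -0.825]
contact_force: [-0.6, 0.5, 0.4]
opening: 0.0851
t 8.12 pos [0.6658 0.0204 0.0588] open 0.0851 F [-0.57  0.54  0.42] tau [0.04  0.246 0.043]
t 8.17 pos [0.6658 0.0199 0.0587] open 0.085 F [ 0.   -0.26  0.13] tau [0.031 0.376 0.014]
t 8.22 pos [0.6657 0.0197 0.0587] open 0.085 F [ 0.33 -0.67 -0.96] tau [-0.019  0.25  -0.025]
t: 8.72
tool_pos: [0.6661, 0.0197, 0.0592]
tool_rot: [1.486, 0.677, -0.826]
contact_force: [-0.0, -1.5, 1.7]
opening: 0.0393
t: 9.3
tool_pos: [0.6653, 0.0201, 0.0698]
tool_rot: [1.485, 0.679, -0.828]
contact_force: [-0.0, -0.8, -6.2]
opening: 0.0393
[ 0.29616656  0.09769819 -7.57493978] [0.25652781 0.35443761 0.38500355] [0.1001734  0.89655289 0.00695374] [0.01780393 0.0215611  0.02018824]
t 9.7 pos [0.6659 0.02   0.0706] open 0.0392 F [ 0.88  0.12 -7.75] tau [0.094 0.898 0.016]
```

View pics/s8.png

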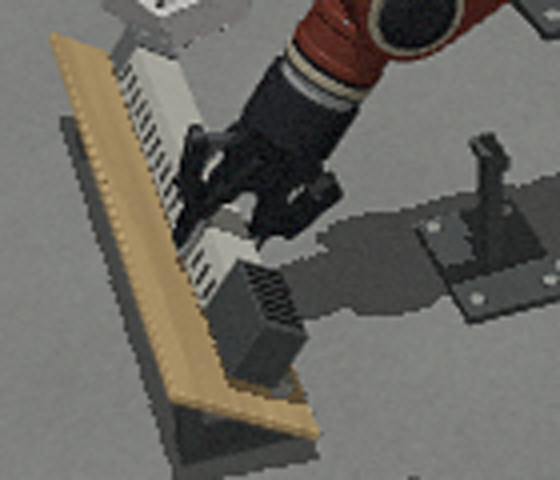

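```bash
python3 - <<'E'
from plan import *
def c(u,v): return (215+u/4,185+v/4)
g=lambda u,v:onz("top",c(u,v),.01)
for a,b in [((70,60),(248,66)),((65,183),(243,188)),((89,77),(228,83)),((85,166),(225,171))]:
    d=g(*a)-g(*b); print(d.round(4),np.degrees(-np.arctan2(d[0],d[1])).round(2))
P=[g(*a) for a in [(89,77),(228,83),(85,166),(225,171)]];print(np.mean(P,0), np.mean([g(*a) for a in [(70,60),(248,66),(65,183),(243,188)]],0))
yaw=np.radians(-2)
o,Rt=st()
print("local TCP at grip",RM.T@(np.array([.6661,.0197,.0592])-MID))
Rz=chan_R(yaw,0)
p0=o["tool_pos"]+[0,0,.10]
print("up in tool",Rt.T@[0,0,1])
rows(np.array([.53,.02,.27]),tool_from(Rz),12,p0=p0)
E
```

```text
[0.0068 0.128  0.    ] -3.05
[0.0063 0.1273 0.    ] -2.82
[0.0063 0.0999 0.    ] -3.61
[0.0057 0.1002 0.    ] -3.24
[0.43030562 0.0424629  0.01      ] [0.43036319 0.042607   0.01      ]
t 9.75 pos [0.6659 0.0199 0.0706] open 0.0393 F [-0.2   0.06 -8.38] tau [0.078 0.932 0.031]
local TCP at grip [ 0.00306015  0.07295639 -0.01361802]
up in tool [-8.18635623e-01  5.74312882e-01 -6.56291110e-04]
dist 0.1684 ang 35.26
[-0.0133, -0.0045, 0.0012] [-0.31, 0.1, -2.92]
[-0.013, -0.0051, 0.0011] [-0.31, 0.1, -2.92]
[-0.0127, -0.0058, 0.0011] [-0.31, 0.1, -2.92]
[-0.0124, -0.0065, 0.001] [-0.31, 0.1, -2.92]
[-0.0121, -0.0071, 0.0009] [-0.31, 0.1, -2.92]
[-0.0117, -0.0077, 0.0009] [-0.31, 0.1, -2.92]
[-0.0113, -0.0083, 0.0008] [-0.31, 0.1, -2.92]
[-0.0109, -0.0089, 0.0007] [-0.31, 0.1, -2.92]
[-0.0104, -0.0094, 0.0007] [-0.31, 0.1, -2.92]
[-0.0099, -0.0099, 0.0006] [-0.31, 0.1, -2.92]
[-0.0094, -0.0104, 0.0005] [-0.31, 0.1, -2.92]
[-0.0089, -0.0109, 0.0005] [-0.31, 0.1, -2.92]
```

```bash
python3 -m handwheel '[[0.03,[-0.004,0.0028,0],[0,0,0]],[0.03,[-0.0082,0.0057,0],[0,0,0]],[0.03,[-0.0082,0.0057,0],[0,0,0]],[0.03,[-0.0082,0.0057,0],[0,0,0]],[0.03,[-0.0082,0.0057,0],[0,0,0]],[0.03,[-0.0082,0.0057,0],[0,0,0]],[0.03,[-0.0082,0.0057,0],[0,0,0]],[0.03,[-0.0082,0.0057,0],[0,0,0]],[0.03,[-0.0082,0.0057,0],[0,0,0]],[0.03,[-0.0041,0.0029,0],[0,0,0]]]'
python3 - <<'E'
from plan import *
o,Rt=st()
im=ctrl.get_image("side")[:,:,::-1]; cv2.imwrite("pics/s9.png",im)
im=ctrl.get_image("wrist")[:,:,::-1]; cv2.imwrite("pics/w9.png",im)
st()
rows(np.array([.53,.02,.27]),tool_from(chan_R(np.radians(-3),0)),15)
E
```

```text
t: 10.58
tool_pos: [0.6665, 0.0199, 0.163]
tool_rot: [1.487, 0.676, -0.824]
contact_force: [0.2, -0.1, -6.5]
opening: 0.0389
t 10.58 pos [0.6665 0.0199 0.163 ] open 0.0389 F [ 0.23 -0.15 -6.5 ] tau [ 0.085  0.893 -0.003]
t 10.68 pos [0.6666 0.0199 0.1627] open 0.0391 F [-0.03 -0.15 -7.48] tau [0.034 0.854 0.039]
dist 0.1737 ang 35.36
[-0.0111, -0.0033, 0.0009] [-0.19, 0.06, -2.35]
[-0.0109, -0.0037, 0.0009] [-0.19, 0.06, -2.35]
[-0.0108, -0.0042, 0.0009] [-0.19, 0.06, -2.35]
[-0.0106, -0.0046, 0.0008] [-0.19, 0.06, -2.35]
[-0.0104, -0.005, 0.0008] [-0.19, 0.06, -2.35]
[-0.0102, -0.0055, 0.0008] [-0.19, 0.06, -2.35]
[-0.0099, -0.0059, 0.0008] [-0.19, 0.06, -2.35]
[-0.0097, -0.0063, 0.0007] [-0.19, 0.06, -2.35]
[-0.0094, -0.0067, 0.0007] [-0.19, 0.06, -2.35]
[-0.0091, -0.0071, 0.0007] [-0.19, 0.06, -2.35]
[-0.0089, -0.0074, 0.0006] [-0.19, 0.06, -2.35]
[-0.0085, -0.0078, 0.0006] [-0.19, 0.06, -2.35]
[-0.0082, -0.0081, 0.0006] [-0.19, 0.06, -2.35]
[-0.0079, -0.0085, 0.0005] [-0.19, 0.06, -2.35]
[-0.0075, -0.0088, 0.0005] [-0.19, 0.06, -2.35]
```

View pics/s9.png

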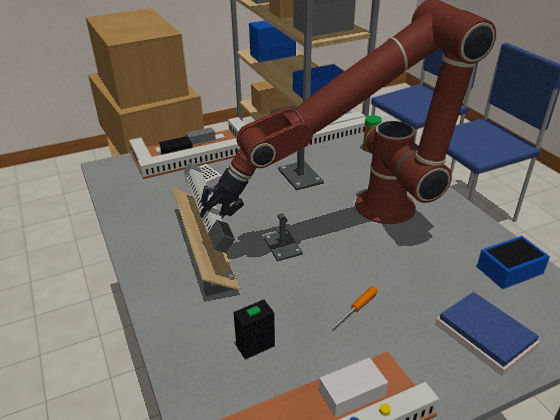

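View pics/w9.png

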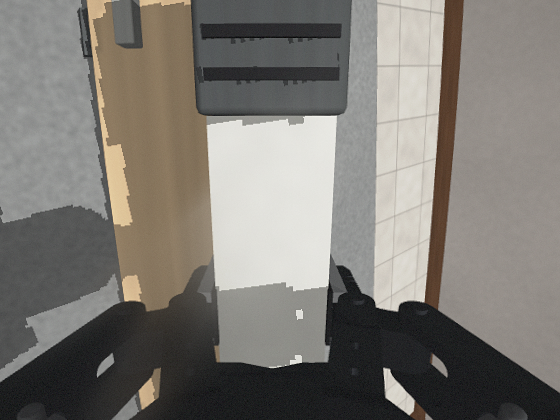

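The channel is level in the hand: heavy box edge at row 112, parallel and unturned. Next I swing the tool upright towards a viewing point beside the post.

```bash
python3 -m handwheel '[[0.03,[-0.0111,-0.0033,0.0009],[-0.19,0.06,-2.35]],[0.03,[-0.0109,-0.0037,0.0009],[-0.19,0.06,-2.35]],[0.03,[-0.0108,-0.0042,0.0009],[-0.19,0.06,-2.35]],[0.03,[-0.0106,-0.0046,0.0008],[-0.19,0.06,-2.35]],[0.03,[-0.0104,-0.005,0.0008],[-0.19,0.06,-2.35]],[0.03,[-0.0102,-0.0055,0.0008],[-0.19,0.06,-2.35]],[0.03,[-0.0099,-0.0059,0.0008],[-0.19,0.06,-2.35]],[0.03,[-0.0097,-0.0063,0.0007],[-0.19,0.06,-2.35]]]'
python3 -m handwheel '[[0.03,[-0.0094,-0.0067,0.0007],[-0.19,0.06,-2.35]],[0.03,[-0.0091,-0.0071,0.0007],[-0.19,0.06,-2.35]],[0.03,[-0.0089,-0.0074,0.0006],[-0.19,0.06,-2.35]],[0.03,[-0.0085,-0.0078,0.0006],[-0.19,0.06,-2.35]],[0.03,[-0.0082,-0.0081,0.0006],[-0.19,0.06,-2.35]],[0.03,[-0.0079,-0.0085,0.0005],[-0.19,0.06,-2.35]],[0.03,[-0.0075,-0.0088,0.0005],[-0.19,0.06,-2.35]],[0.03,[0,0,0],[0,0,0]],[0.03,[0,0,0],[0,0,0]]]'
python3 - <<'E'
from plan import *
F=[];T=[]
for i in range(6):
    im=ctrl.get_image("wrist"); o=ctrl.get_obs();F.append(o["contact_force"]);T.append(o["wrist_torque"])
print(np.mean(F,0),np.mean(T,0))
o,Rt=st(); print(Rt.round(4))
B=proj("wrist",[(.4305,.041,.12),(.4303,.0425,.01)]);print(B)
im=np.ascontiguousarray(im[:,:,::-1])
for q in B: cv2.circle(im,tuple(int(v) for v in q),3,(0,0,255),-1)
cv2.imwrite("pics/w10.png",im)
im=ctrl.get_image("side")[:,:,::-1]; cv2.imwrite("pics/s10.png",im)
E
```

```text
t: 11.35
tool_pos: [0.5923, 0.02, 0.2175]
tool_rot: [1.373, 0.953, -1.057]
contact_force: [0.5, 0.5, -7.0]
opening: 0.0391
t: 12.1
tool_pos: [0.5303, 0.02, 0.2681]
tool_rot: [1.247, 1.185, -1.247]
contact_force: [-0.2, 0.1, -7.5]
opening: 0.0396
[-0.10562009  0.37464645 -7.90251958] [0.0141531  0.00045913 0.00343988]
t 12.4 pos [0.5292 0.0201 0.2674] open 0.0393 F [-0.41  0.31 -7.7 ] tau [ 0.063 -0.055 -0.031]
[[-3.800e-03  9.987e-01 -5.130e-02]
 [ 1.000e-03 -5.130e-02 -9.987e-01]
 [-1.000e+00 -3.800e-03 -8.000e-04]]
[[159.59318039 181.67275815]
 [189.16722988 164.03285546]]
```

View pics/w10.png

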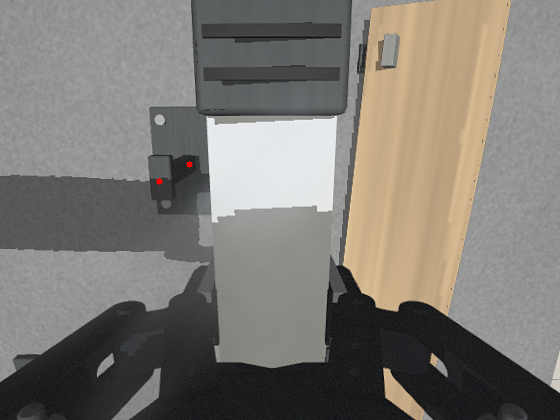

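View pics/s10.png

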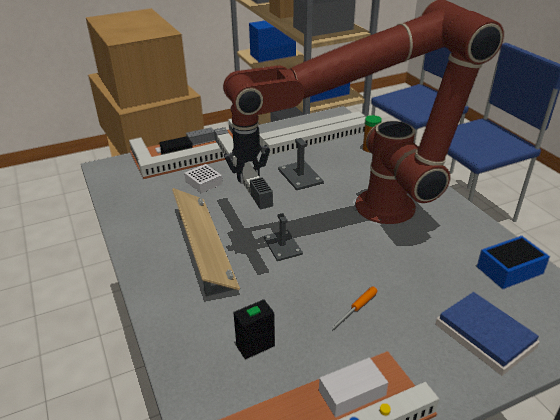

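```bash
python3 - <<'E'
from plan import *
im=ctrl.get_image("wrist")[:,:,::-1]
e=np.clip((im.astype(float)-10)*2.5,0,255).astype(np.uint8)
cv2.imwrite("pics/w11.png",cv2.resize(e[95:225,135:225],None,fx=5,fy=4.6,interpolation=2)[:600])
st()
for l in("bar_mid",): print(ctrl.tip_of(l,"wrist"))
E
```

```text
t 12.5 pos [0.5293 0.0201 0.2677] open 0.0394 F [-0.49  0.43 -7.88] tau [-0.04   0.011 -0.013]
[{'centre': [178.1, 157.2], 'score': 0.76}, {'centre': [244.1, 391.0], 'score': 0.41}]
```

View pics/w11.png

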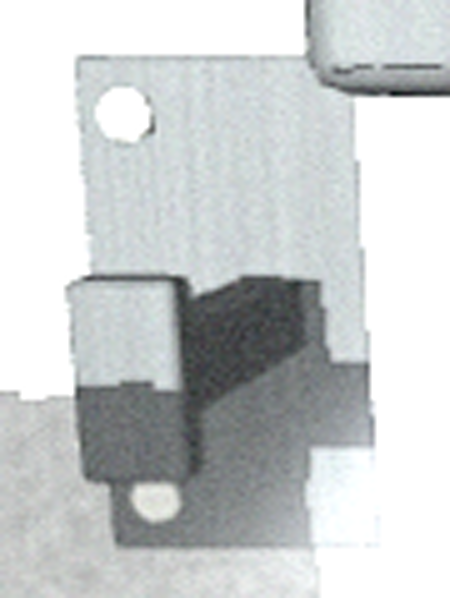

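```bash
python3 - <<'E'
from plan import *
P=[onz("wrist",(135+u/5,95+v/4.6),.12) for u,v in [(72,282),(178,282),(85,477),(187,477)]]
print(np.round(P,4),np.mean(P,0).round(4))
d=(P[0]+P[1]-P[2]-P[3])/2;print(np.linalg.norm(d),np.degrees(-np.arctan2(d[0],d[1])))
P=[onz("wrist",(135+u/5,95+v/4.6),.01) for u,v in [(77,57),(117,545),(125,112),(155,498)]]
for a,b in((0,1),(2,3)):
    d=P[a]-P[b];print(np.linalg.norm(d),np.degrees(-np.arctan2(d[0],d[1])))
E
```

```text
[[0.4246 0.0637 0.12  ]
 [0.4432 0.0626 0.12  ]
 [0.4214 0.0258 0.12  ]
 [0.44   0.0249 0.12  ]] [0.4323 0.0442 0.12  ]
0.037942507816194515 -4.8945604529292925
0.127920587867397 -3.685465433654087
0.10110059276878533 -3.544952170628417
```

The bar's top face shows at columns 149–172, rows 156–199, giving bar_mid near (0.4318, 0.0432) with yaw about -3.5°. Moving over it and part way down.

```bash
python3 -m handwheel '[[0.03,[0.003,-0.005,-0.001],[-0.1,0,0]],[0.03,[0.006,-0.011,-0.002],[-0.1,0,0]],[0.03,[0.01,-0.013,-0.0024],[-0.1,0,0]],[0.03,[0.011,-0.013,-0.0024],[-0.1,0,0]],[0.03,[0.011,-0.013,-0.0024],[-0.1,0,0]],[0.03,[0.011,-0.013,-0.0024],[0,0,0]],[0.03,[0.011,-0.0126,-0.0022],[0,0,0]],[0.03,[0.011,-0.01,-0.0018],[0,0,0]],[0.03,[0.01,-0.006,-0.001],[0,0,0]],[0.03,[0.006,-0.002,-0.0005],[0,0,0]]]'
python3 -m handwheel '[[0.03,[0.005,0,0],[0,0,0]],[0.03,[0,0,0],[0,0,0]],[0.03,[0,0,0],[0,0,0]]]'
python3 - <<'E'
from plan import *
o,Rt=st(); print(Rt.round(4))
p1=np.array([.4318,.0432,.15]); rows(p1,tool_from(chan_R(np.radians(-3.5),0)),1)
im=ctrl.get_image("side")[:,:,::-1]; cv2.imwrite("pics/s12.png",cv2.resize(im[130:270,210:350],None,fx=4,fy=4,interpolation=2))
im=ctrl.get_image("wrist")[:,:,::-1]; cv2.imwrite("pics/w12.png",im)
E
```

```text
t: 13.38
tool_pos: [0.4299, 0.043, 0.1769]
tool_rot: [1.239, 1.193, -1.244]
contact_force: [-0.3, -1.0, -7.5]
opening: 0.0396
t: 13.63
tool_pos: [0.4319, 0.0426, 0.1738]
tool_rot: [1.24, 1.191, -1.242]
contact_force: [0.4, -0.6, -7.6]
opening: 0.0395
t 13.63 pos [0.4319 0.0426 0.1738] open 0.0395 F [ 0.39 -0.61 -7.55] tau [ 0.036 -0.014  0.018]
[[-2.900e-03  9.991e-01 -4.270e-02]
 [ 9.000e-04 -4.270e-02 -9.991e-01]
 [-1.000e+00 -2.900e-03 -7.000e-04]]
dist 0.0238 ang 1.07
[0.0238, -0.0, -0.0006] [1.05, -0.04, 0.17]
```

View pics/s12.png

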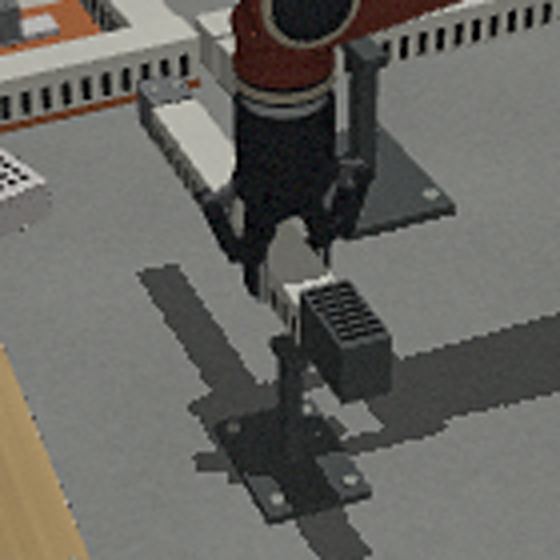

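View pics/w12.png

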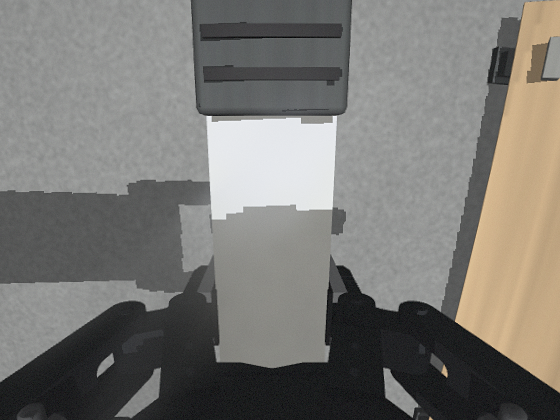

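```bash
python3 -m handwheel '[[0.03,[0.005,0,-0.0006],[0.35,0,0.05]],[0.03,[0.007,0,0],[0.35,0,0.06]],[0.03,[0.007,0,0],[0.35,0,0.06]],[0.03,[0.005,0,0],[0,0,0]],[0.03,[0.004,0,0],[0,0,0]],[0.03,[0.003,0,0],[0,0,0]],[0.03,[0.003,0,0],[0,0,0]],[0.03,[0,0,0],[0,0,0]]]'
python3 - <<'E'
from plan import *
o,Rt=st(); print(Rt.round(4))
im=ctrl.get_image("side")[:,:,::-1]; cv2.imwrite("pics/s13.png",cv2.resize(im[170:250,240:320],None,fx=7,fy=7,interpolation=2))
E
```

```text
t: 14.4
tool_pos: [0.4309, 0.0433, 0.1387]
tool_rot: [1.254, 1.182, -1.255]
contact_force: [-0.4, -0.4, -8.0]
opening: 0.0391
t 14.4 pos [0.4309 0.0433 0.1387] open 0.0391 F [-0.39 -0.41 -7.96] tau [-0.048 -0.007  0.011]
[[-1.700e-03  9.981e-01 -6.090e-02]
 [ 9.000e-04 -6.090e-02 -9.981e-01]
 [-1.000e+00 -1.800e-03 -8.000e-04]]
```

View pics/s13.png

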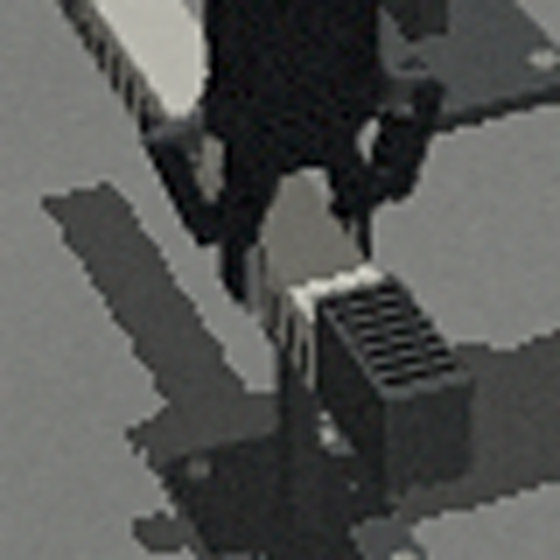

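```bash
python3 -m handwheel '[[0.03,[0.004,0.0008,0],[0,0,0]],[0.03,[0.004,0,0],[0,0,0]],[0.03,[0.003,0,0],[0,0,0]],[0.03,[0.003,0,0],[0,0,0]],[0.03,[0.003,0,0],[0,0,0]],[0.03,[0,0,0],[0,0,0]]]'
python3 -m handwheel '[[0.03,[0.003,0,0],[0,0,0]],[0.03,[0.003,0,0],[0,0,0]],[0.03,[0.003,0,0],[0,0,0]],[0.03,[0,0,0],[0,0,0]]]'
python3 - <<'E'
from plan import *
o,Rt=st()
E
```

```text
t: 14.95
tool_pos: [0.4315, 0.0433, 0.1215]
tool_rot: [1.254, 1.182, -1.255]
contact_force: [-0.1, 0.6, -7.7]
opening: 0.0394
t: 15.28
tool_pos: [0.4316, 0.0433, 0.1126]
tool_rot: [1.254, 1.182, -1.255]
contact_force: [-1.2, 0.9, -7.8]
opening: 0.039
t 15.28 pos [0.4316 0.0433 0.1126] open 0.039 F [-1.25  0.94 -7.75] tau [ 0.047  0.046 -0.031]
```

The bar is entering the channel and the force is unchanged. Continuing gently until it takes the weight.

```bash
python3 -m handwheel '[[0.03,[0.003,0,0],[0,0,0]],[0.03,[0.003,0,0],[0,0,0]],[0.03,[0.003,0,0],[0,0,0]],[0.03,[0.003,0,0],[0,0,0]],[0.03,[0.002,0,0],[0,0,0]],[0.03,[0.001,0,0],[0,0,0]],[0.03,[0.001,0,0],[0,0,0]],[0.03,[0,0,0],[0,0,0]]]'
python3 -m handwheel '[[0.03,[0.001,0,0],[0,0,0]],[0.03,[0.001,0,0],[0,0,0]],[0.03,[0,0,0],[0,0,0]]]'
python3 - <<'E'
from plan import *
o,Rt=st()
E
```

```text
t: 15.95
tool_pos: [0.432, 0.0433, 0.0973]
tool_rot: [1.254, 1.181, -1.254]
contact_force: [0.1, 0.0, -8.1]
opening: 0.0393
t: 16.2
tool_pos: [0.432, 0.0433, 0.0953]
tool_rot: [1.254, 1.181, -1.254]
contact_force: [-0.3, 0.3, -7.9]
opening: 0.04
t 16.2 pos [0.432  0.0433 0.0953] open 0.04 F [-0.25  0.33 -7.91] tau [-0.     0.022  0.018]
```

```bash
python3 -m handwheel '[[0.03,[0.001,0,0],[0,0,0]],[0.03,[0.001,0,0],[0,0,0]],[0.03,[0,0,0],[0,0,0]]]'
python3 -m handwheel '[[0.03,[0.001,0,0],[0,0,0]],[0.03,[0.0005,0,0],[0,0,0]],[0.03,[0,0,0],[0,0,0]]]'
python3 -m handwheel '[[0.03,[0.0005,0,0],[0,0,0]],[0.03,[0,0,0],[0,0,0]],[0.03,[0,0,0],[0,0,0]]]'
python3 - <<'E'
from plan import *
o,Rt=st()
E
```

```text
t: 16.45
tool_pos: [0.4319, 0.0433, 0.0932]
tool_rot: [1.254, 1.181, -1.254]
contact_force: [0.4, 0.6, -8.2]
opening: 0.0394
t: 16.7
tool_pos: [0.432, 0.0433, 0.0918]
tool_rot: [1.254, 1.181, -1.254]
contact_force: [-0.3, -1.0, -7.0]
opening: 0.039
t: 16.95
tool_pos: [0.4321, 0.0433, 0.0914]
tool_rot: [1.254, 1.181, -1.254]
contact_force: [0.4, 0.6, -7.5]
opening: 0.0394
t 16.95 pos [0.4321 0.0433 0.0914] open 0.0394 F [ 0.36  0.64 -7.53] tau [-0.027  0.022 -0.026]
```

Not in contact yet, so continuing in small steps.

```bash
for i in 1; do python3 -m handwheel '[[0.03,[0.0007,0,0],[0,0,0]],[0.03,[0,0,0],[0,0,0]],[0.03,[0,0,0],[0,0,0]]]'
python3 -m handwheel '[[0.03,[0.0007,0,0],[0,0,0]],[0.03,[0,0,0],[0,0,0]],[0.03,[0,0,0],[0,0,0]]]'
python3 -m handwheel '[[0.03,[0.0007,0,0],[0,0,0]],[0.03,[0,0,0],[0,0,0]],[0.03,[0,0,0],[0,0,0]]]'; done
python3 - <<'E'
from plan import *
o,Rt=st()
im=ctrl.get_image("side")[:,:,::-1]; cv2.imwrite("pics/s14.png",cv2.resize(im[150:270,220:340],None,fx=5,fy=5,interpolation=2)[:600])
im=ctrl.get_image("wrist")[:,:,::-1]; cv2.imwrite("pics/w14.png",im)
E
```

```text
t: 17.2
tool_pos: [0.4321, 0.0433, 0.0907]
tool_rot: [1.254, 1.181, -1.254]
contact_force: [-0.3, 0.7, -6.7]
opening: 0.0392
t: 17.45
tool_pos: [0.432, 0.0433, 0.09]
tool_rot: [1.254, 1.181, -1.254]
contact_force: [0.1, 0.1, -7.9]
opening: 0.0396
t: 17.7
tool_pos: [0.432, 0.0433, 0.0893]
tool_rot: [1.254, 1.181, -1.254]
contact_force: [0.6, -0.2, -8.2]
opening: 0.0394
t 17.7 pos [0.432  0.0433 0.0893] open 0.0394 F [ 0.63 -0.25 -8.2 ] tau [-0.014  0.041  0.001]
```

View pics/s14.png

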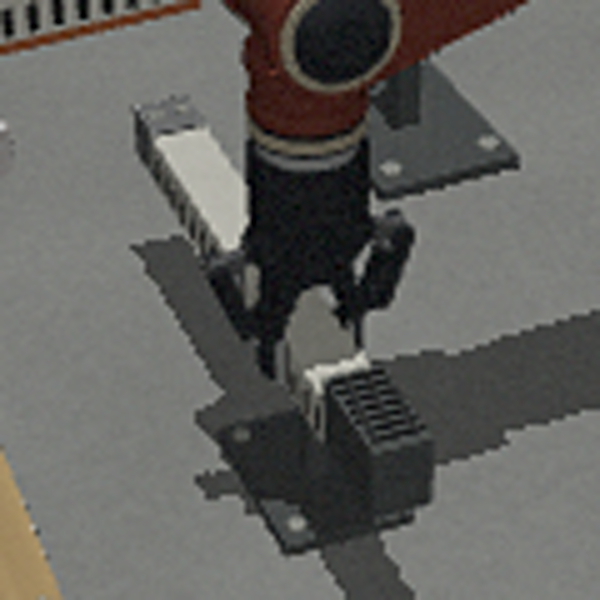

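View pics/w14.png

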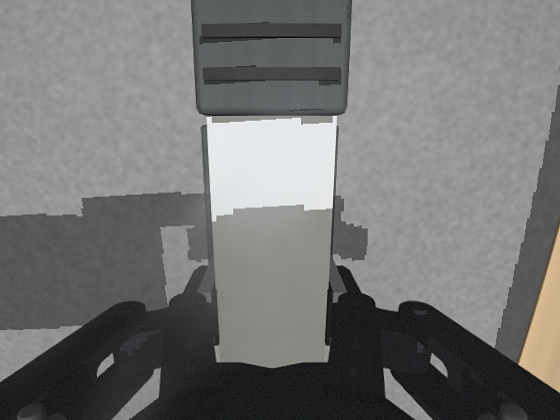

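```bash
python3 -m handwheel '[[0.03,[0.0007,0,0],[0,0,0]],[0.03,[0,0,0],[0,0,0]],[0.03,[0,0,0],[0,0,0]]]'
python3 -m handwheel '[[0.03,[0.0007,0,0],[0,0,0]],[0.03,[0,0,0],[0,0,0]],[0.03,[0,0,0],[0,0,0]]]'
python3 -m handwheel '[[0.03,[0.0007,0,0],[0,0,0]],[0.03,[0,0,0],[0,0,0]],[0.03,[0,0,0],[0,0,0]]]'
python3 -m handwheel '[[0.03,[0.0007,0,0],[0,0,0]],[0.03,[0,0,0],[0,0,0]],[0.03,[0,0,0],[0,0,0]]]'
```

```text
t: 18.05
tool_pos: [0.432, 0.0433, 0.0886]
tool_rot: [1.254, 1.181, -1.254]
contact_force: [0.2, 0.3, -7.4]
opening: 0.0394
t: 18.3
tool_pos: [0.432, 0.0433, 0.0879]
tool_rot: [1.254, 1.181, -1.254]
contact_force: [-0.3, -0.5, -7.3]
opening: 0.0394
t: 18.55
tool_pos: [0.4323, 0.0433, 0.0875]
tool_rot: [1.254, 1.18, -1.254]
contact_force: [-0.6, -1.0, -6.0]
opening: 0.0395
t: 18.8
tool_pos: [0.4326, 0.0433, 0.0875]
tool_rot: [1.255, 1.18, -1.253]
contact_force: [-2.8, 1.1, 1.5]
opening: 0.0395
```

The bar now carries the weight: Fz went from -7.5 to +1.5. Checking before release.

```bash
python3 -m handwheel '[[0.03,[0,0,0],[0,0,0]],[0.03,[0,0,0],[0,0,0]]]'
python3 - <<'E'
from plan import *
o,Rt=st();print(Rt.round(4))
# predicted channel overlay for level, down pose
mid=np.array([.4322,.0433,.106]); Rc=chan_R(np.radians(-3.5),0)
mid=mid-Rc@[0,.073,0]
for n in("side","top"):
    im=cv2.resize(ctrl.get_image(n)[:,:,::-1],None,fx=5,fy=5,interpolation=2)
    for ys,h in(((-180,140),18),((140,220),34),((-220,-180),22)):
        P=np.array([Rc@(np.array([x,y,z])/1e3)+mid for x in(-20,20) for y in ys for z in(-18,h)])
        q=(proj(n,P)*5+2).astype(int)
        for i in range(8):
            for j in range(i):
                if bin(i^j).count('1')==1: cv2.line(im,tuple(map(int,q[i])),tuple(map(int,q[j])),(0,0,255),1)
    cv2.imwrite(f"pics/o15_{n}.png",im[750:1350,1150:1700] if n=="side" else im[900:1250,850:1650])
E
```

```text
t: 18.97
tool_pos: [0.4326, 0.0433, 0.0875]
tool_rot: [1.255, 1.18, -1.253]
contact_force: [-4.1, 0.7, 3.0]
opening: 0.0393
t 18.97 pos [0.4326 0.0433 0.0875] open 0.0393 F [-4.1  0.7  3. ] tau [-0.073  0.577  0.003]
[[ 5.000e-04  9.981e-01 -6.080e-02]
 [ 6.000e-04 -6.080e-02 -9.981e-01]
 [-1.000e+00  4.000e-04 -6.000e-04]]
```

View pics/o15_side.png

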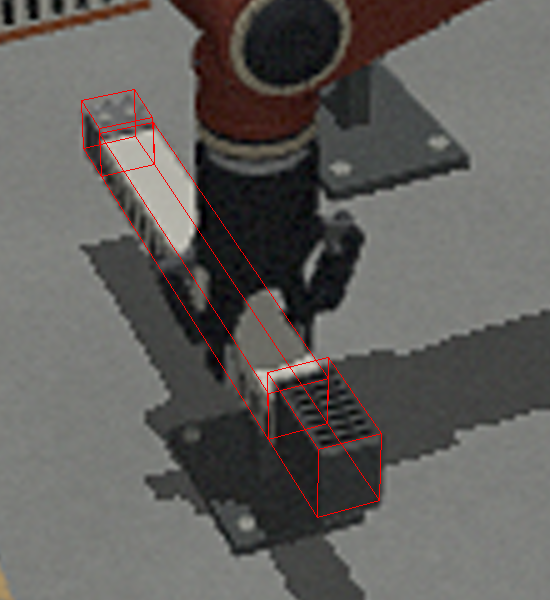

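View pics/o15_top.png

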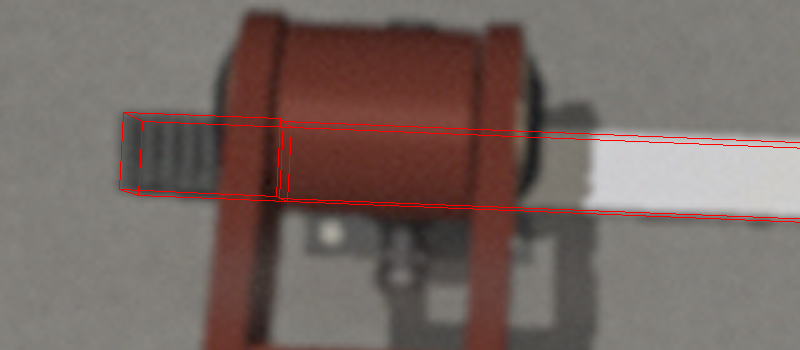

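The overlay of the level, fully-down pose matches both views within about 1 px. Releasing slowly.

```bash
python3 -m handwheel '[[0.042,[0,0,0],[0,0,0]],[0.046,[0,0,0],[0,0,0]],[0.05,[0,0,0],[0,0,0]],[0.055,[0,0,0],[0,0,0]],[0.06,[0,0,0],[0,0,0]],[0.06,[0,0,0],[0,0,0]]]' 30
python3 - <<'E'
from plan import *
o,Rt=st()
im=ctrl.get_image("side")[:,:,::-1]; cv2.imwrite("pics/s16.png",cv2.resize(im[150:270,220:340],None,fx=5,fy=5,interpolation=2)[:600])
im=ctrl.get_image("wrist")[:,:,::-1]; cv2.imwrite("pics/w16.png",im)
E
```

```text
t: 19.57
tool_pos: [0.4322, 0.0433, 0.0865]
tool_rot: [1.254, 1.181, -1.254]
contact_force: [0.2, 0.6, -0.2]
opening: 0.06
t 19.57 pos [0.4322 0.0433 0.0865] open 0.06 F [ 0.2   0.65 -0.24] tau [-0.002 -0.009 -0.007]
```

View pics/s16.png

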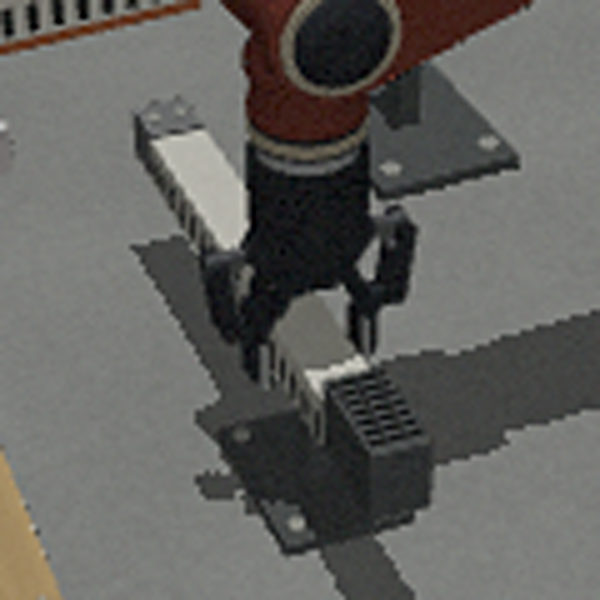

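View pics/w16.png

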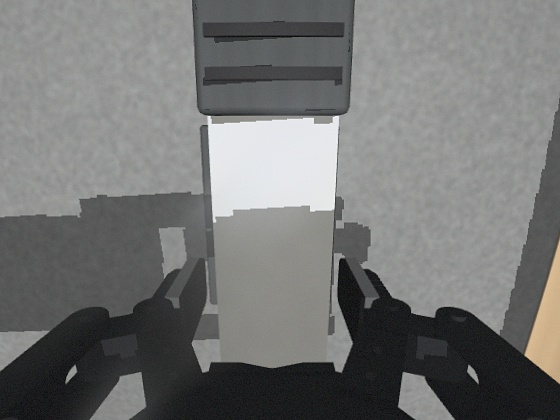

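The fingers are free, the force is zero, and the channel stays level on the bar. Opening fully and backing straight up.

```bash
python3 -m handwheel '[[0.07,[0,0,0],[0,0,0]],[0.08,[0,0,0],[0,0,0]],[0.08,[-0.004,0,0],[0,0,0]],[0.08,[-0.01,0,0],[0,0,0]],[0.08,[-0.015,0,0],[0,0,0]],[0.08,[-0.02,0,0],[0,0,0]],[0.08,[-0.025,0,0],[0,0,0]],[0.08,[-0.025,0,0],[0,0,0]],[0.08,[-0.025,0,0],[0,0,0]],[0.08,[-0.02,0,0],[0,0,0]]]'
python3 -m handwheel '[[0.08,[0,0,0],[0,0,0]],[0.08,[0,0,0],[0,0,0]],[0.08,[0,0,0],[0,0,0]],[0.08,[0,0,0],[0,0,0]],[0.08,[0,0,0],[0,0,0]]]'
python3 - <<'E'
from plan import *
o,Rt=st()
mid=np.array([.4322,.0433,.106]); Rc=chan_R(np.radians(-3.5),0); mid=mid-Rc@[0,.073,0]
im=cv2.resize(ctrl.get_image("side")[:,:,::-1],None,fx=5,fy=5,interpolation=2)
cv2.imwrite("pics/f_raw.png",im[750:1350,1150:1700]) 
for ys,h in(((-180,140),18),((140,220),34),((-220,-180),22)):
    P=np.array([Rc@(np.array([x,y,z])/1e3)+mid for x in(-20,20) for y in ys for z in(-18,h)])
    q=(proj("side",P)*5+2).astype(int)
    for i in range(8):
        for j in range(i):
            if bin(i^j).count('1')==1: cv2.line(im,tuple(map(int,q[i])),tuple(map(int,q[j])),(0,0,255),1)
cv2.imwrite("pics/f_side.png",im[750:1350,1150:1700])
im=ctrl.get_image("wrist")[:,:,::-1]; cv2.imwrite("pics/f_wrist.png",im)
E
```

```text
t: 20.5
tool_pos: [0.4327, 0.0432, 0.234]
tool_rot: [1.256, 1.178, -1.251]
contact_force: [-0.2, -0.8, -0.1]
opening: 0.0801
t: 20.92
tool_pos: [0.4314, 0.0432, 0.229]
tool_rot: [1.253, 1.183, -1.256]
contact_force: [-0.3, 0.2, -0.4]
opening: 0.0801
t 20.92 pos [0.4314 0.0432 0.229 ] open 0.0801 F [-0.35  0.18 -0.37] tau [-0.011  0.007 -0.063]
```

View pics/f_side.png

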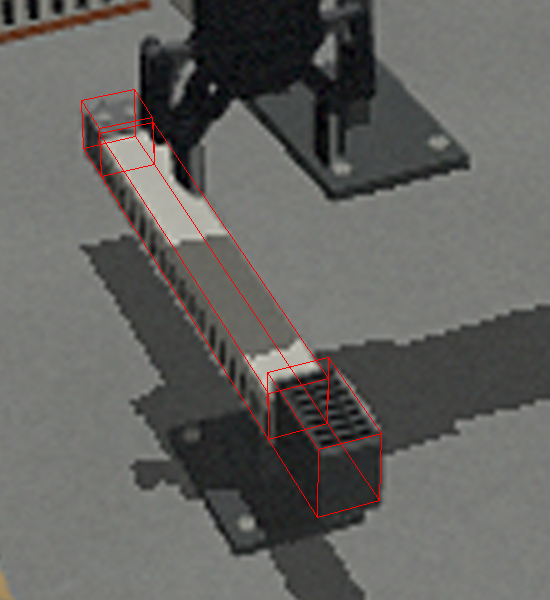

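View pics/f_wrist.png

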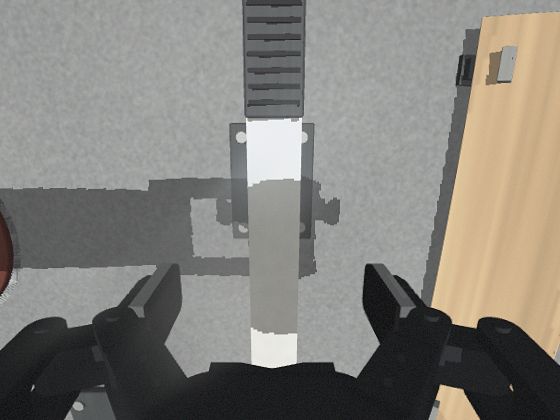

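The free channel matches the level, fully-down overlay, lies in line with the foot, and the hand is well clear. Handing in.

```bash
python3 - <<'E'
from station import ctrl
print(ctrl.finish_job())
E
```

```text
the job is handed in; nothing more can be done
None
```

The channel is hanging on the smaller post's bar, level and at rest, and I handed the job in at about 21 s. The hand-in gives no verdict.

**What I did:**
- **Trial lift:** I gripped the channel at about y = +40 mm. It weighed about 7.5 N, and the wrist moment put the balance point about 33 mm further toward the heavy end.
- **Regrip:** I set it back on the stops and regripped at about +73 mm. The moment there was close to zero and the channel stayed level.
- **Hanging it:** I turned it upright and lined it up with the bar. I lowered it until the bar took the weight (vertical force went from −7.5 to +1.5 N), then opened the fingers and backed off about 140 mm straight up.

**Last checks:**
- **Seating:** In the side view, the released channel matched a model drawn level and fully down to within about 1 px. The top view matched as well just before release. In the wrist view it lies in line with the post's foot.
- **Robot clear:** The force on the tool was about zero and the hand was not touching anything.
- **Other objects:** I planned the path to clear the screwdriver, power supply and drive. I did not measure their positions again at the end.

**What disagreed:**
- **Seating height:** Contact came about 5 mm lower than I predicted from the cameras. I put this down to error in the estimated grip height, since the final view fits a fully seated channel.
- **Side push:** A sideways force of 3 to 4 N appeared when it touched the bar, and it went away on release.

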